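# Close the piping-nozzle case: fold the flap over and tuck it under the lip

## Task

The case of piping nozzles stands open on the pastry bench. Fold its hinged metal flap over so that it lies flat on the case, then push the flap forward by its thumb rib until it is fully home, with its free edge tucked beneath the lip along the front, and take the hand away. Only push with the fingertips: do not lift or tip the case or shove it out of its place, and do not disturb the things standing around it.

Things in the scene. Friction and masses are not known exactly. Their poses are not given: they have to be found in the camera images.
- case: The piping-nozzle case: open white plastic box, 160 x 160 mm in plan, walls 5 mm, rim 50 mm above the bench, 1.6 kg or so, standing loose on rubber feet. Origin at the centre of its underside (on the bench). Its x axis points from the lip side (front) to the hinge side (back); y runs along the hinge and the lip; z up.
- flap (a joint): Fold angle of the flap, rad: 0 = flat on the rim (closed), 1.57 = upright, 1.75 to 2.15 at the start (folded back past upright), stop at 2.3. The flap is a 3 mm aluminium plate, 156 mm wide along y, 122 mm from hinge axis to free edge. A stiff hinge keeps it where it is left; about 1 N at the free edge turns it. When flat its upper face is 53.5 mm above the bench.
- flap_slide (a joint): How far the flap's hinge axis has slid along its slots towards the lip, m: 0 to 0.003 at the start (back), 0.022 at the stop (home). About 3 N of friction holds it. The flap folds flat only with the slide back: its free edge then comes down 6 mm short of the lip; sliding the flat flap forward carries the edge beneath the lip, 10 mm deep at the stop.
- flap_hinge (a point): Middle of the flap's hinge axis: parallel to case y, 52 mm above the bench, at case x = 70 mm minus the slide value. Axes as the case's.
- flap_edge (a point): Middle of the free edge of the flap (122 mm from the hinge axis, mid thickness). Turns with the flap: its x axis points from the free edge to the hinge, z out of the flap's upper (outer) face.
- rib (a point): Middle of the top of the thumb rib, a bar on the flap's outer face for pushing it: 70 mm long (along y), 8 mm thick, 14 mm high above the face, centred 70 mm from the hinge axis. Flat, its top is 67.5 mm above the bench. The flap's inner face is bare.
- lip (a point): Middle of the lower inner edge of the retaining lip: a steel strip along the whole front of the case, underside 57.5 mm and top 60.5 mm above the bench, 4 mm above the upper face of the flat flap, overhanging inwards from case x = -78 mm to -64 mm, with a flared lead-in that rises to 65 mm above the bench at case x = -58 mm.
- nozzle_a: Loose steel piping nozzle, cone 34 mm across, 50 mm high, standing in front of the case's lip; origin under its centre. Not to be disturbed.
- nozzle_b: Loose steel piping nozzle, cone 28 mm across, 42 mm high, standing beside the case; origin under its centre. Not to be disturbed.
- cup: Open steel cup, 70 mm across, 70 mm high, standing on the other side of the case; origin under its centre. Not to be disturbed.
- bowl: Steel mixing bowl, 210 mm across, 90 mm high, to the right; origin under its centre. Not to be disturbed.
- jar: Amber glass jar with steel lid, 72 mm across, 100 mm high, to the left; origin under its centre. Not to be disturbed.
- spatula: Spatula lying on the bench at the far right; not to be disturbed.
- whisk: Steel balloon whisk, about 280 mm long, 50 mm high, lying on the bench at the left; not to be disturbed.

How it is judged:
On the way:
1. the flap is folded down onto the case before it is pushed under the lip (fold under 0.2 rad with the slide still under 15 mm) (value of joint flap below 0.2 rad and value of joint flap_slide below 0.015 m), for 0.05 s.
At the end, for the whole second after the job is handed in: The flap lies flat (fold under 0.05 rad) and has slid forward more than 18 of its 22 mm, its free edge at least 5 mm in beneath the lip; the case stands level on the bench, at rest, within 40 mm of where it was (value of joint flap below 0.05 rad and value of joint flap_slide above 0.018 m and x of flap_edge in the frame of lip below -0.005 m and z of flap_edge in the frame of lip below 0 m and angle between case's own z axis and vertical below 0.05 rad and height (world z) of case below 0.008 m and distance of case from where it was at the start of the episode below 0.04 m and linear speed of case below 0.02 m/s); the robot touches nothing.
It fails at once if the case is lifted more than 12 mm or tipped more than 0.15 rad (height (world z) of case above 0.012 m or angle between case's own z axis and vertical above 0.15 rad).
It fails at once if the case is shoved more than 40 mm (distance of case from where it was at the start of the episode above 0.04 m).
It fails at once if a thing standing around is moved more than 40 mm (lifted, pushed or knocked over) (distance of any of nozzle_a, nozzle_b, cup, bowl, jar, spatula, whisk from where it was at the start of the episode above 0.04 m or angle between any of nozzle_a, nozzle_b, cup, bowl, jar's own z axis and vertical above 0.5 rad).
It also fails if it takes over 51 s, if anything falls off the work surface, if the arm or the gripper's body presses on something with over 40 N, if the wrist force passes 120 N, or if a joint passes its speed limit or range.

## Robot

A 7-joint arm with a two-finger parallel gripper is mounted at the origin on the work surface. World frame = base frame: x ahead of the robot, y to its left, z up, the work surface at z = 0. Lengths are in m, angles in rad, forces in N, time in s.
With the tool pointing down it reaches from about 0.425 to 0.875 m from the base axis. Payload 4.7 kg.
Tool frame: the origin (TCP) lies at the very end of the fingers, on their centre line; the grasp point (between the pads) lies ctrl.pinch_z behind it (ctrl.pinch_z is the distance from the TCP to the grasp point, in m); x points along the fingers, y is the direction in which the jaws open and shut, and the axes are right-handed (so a half turn about x gives the same grasp; the last joint's range is limited). The gripper opens to 87 mm and grips with 3 to 60 N. Pads are 19 mm wide; open, the fingers measure 117 mm over their backs; the gripper's body (75 mm by 190 mm) begins 51 mm behind the grasp point.
Start: joints at [1.273, 0.321, -0.07, 1.45, 0.023, 1.371, -0.057], TCP at [0.199, -0.619, 0.223] pointing down, gripper open.
Joint ranges: [-2.86, 2.86], [-0.3, 2.09], [-1.38, 1.24], [0.06, 2.45], [-1.56, 4.7], [0.09, 2.05], [-2.69, 2.69]. Speed limits (rad/s): [2.57, 2.57, 3.14, 3.14, 3.14, 3.14, 3.14].

## Interface

Orientations are given as a rotation vector (axis times angle).
In Python, from bench import get_state, get_image, camera_info, order, ctrl gives the robot as it stands.
- The arm moves only by the tool jog_arm, never from a script. Its arguments are lists of equal length, an entry for each row: "claw": the finger opening in mm, from 0 to 87; "xyz": the shift along the tool's x, y, z in mm, a list of three; "roll": the turn about the tool's x in degrees. In form: {"claw": [claw, ...], "xyz": [[tx, ty, tz], ...], "roll": [roll, ...]}. A call has 1 to 5 rows; each row is the pose to reach, as a shift and turn from the pose measured when the call began, along the tool's axes at that moment; what a row does not reach only later rows make up. A row lasts 1/10 s, in which the tool goes at most 50 mm and 8.59 degrees, less where a joint would pass 70% of its speed; a pose out of reach is approached as far as the arm can. A call with a gripper value outside its range is refused whole. The fingers move at their own pace and stop on an object; "force" is the grip in N (left out, the last holds). Time passes only in rows, so rows that repeat a pose let the fingers close. It gives the time, the measured TCP pose, the force and the opening at its end, in the units of the state.
- get_state(): the state, without advancing time (a new reading comes with each control period).
- get_image(name): name is "side" or "top"; returns (picture, depth): 400x640x3 uint8, red, green, blue; 400x640 float32, m along the optical axis (not along the pixel's ray), 0 where there is no reading.
- camera_info(name): a dict with "intrinsics" (3x3 intrinsics, pixels), "rvec" (rotation vector, rad) and "tvec" (3), from world to camera coordinates, as OpenCV has them. Camera axes: x right, y down, z forward; pixel columns grow to the right and rows downward; lengths in m; the calibration is good to about 2 mm. A picture is of the moment at which its call begins. camera_info takes no time and is no camera call.
- order.close_job(): hands the job in, once; it reports no verdict.
The state is a dict: "time": time; "joint_positions": joint angles; "qd": joint speeds; "joint_torque": joint torques, N m; "position": TCP position; "tool_rot": TCP orientation; "ft_force": force on the tool from outside, world axes, zero at the start; "torque": the same for the moment, N m; "grip_width": opening from 0.0 (shut) to 1.0 (fully open).
Only numpy, scipy, OpenCV 4.12 (cv2) and the standard library are available. Lean on these libraries where they do the work, as an engineer would, in place of code of your own. Each camera call takes 0.05 s, during which the arm holds its last target. There are 200 camera calls.

## Working session

There is one attempt and no reset: what is moved stays moved. The work goes in short steps, Python scripts to look and compute and a tool call to move; the robot and the scene stay as the last step left them, time stands still between calls to the robot, and variables do not carry over. Pictures are saved under pics/ and viewed, about 8 in all and at most 12, crops included, and the job is handed in when it is done.

Besides the shell and the picture viewer there is one more tool, called in YAML: its name, and indented under it one key for each argument. jog_arm: Moves the arm, as the interface text tells. Its arguments: {"type":"object","properties":{"claw":{"type":"array"},"xyz":{"type":"array"},"roll":{"type":"array"},"force":{"type":"number"}},"required":["claw","xyz","roll"]}

```bash
mkdir -p pics; ls; cat > h.py <<'E'
import numpy as np, cv2
from bench import *
from scipy.spatial.transform import Rotation as R
def cam(n):
    c=camera_info(n); return np.array(c['intrinsics']),R.from_rotvec(np.ravel(c['rvec'])).as_matrix(),np.ravel(c['tvec'])
def cloud(n,d):
    K,M,t=cam(n); v,u=np.mgrid[:400,:640]
    P=np.stack([(u-K[0,2])/K[0,0]*d,(v-K[1,2])/K[1,1]*d,d],-1)
    return (P-t)@M   # world
def snap(n,f):
    im,d=get_image(n); cv2.imwrite('pics/'+f+'.png',im[...,::-1]); np.save('pics/'+f,cloud(n,d)*(d>0)[...,None]); return im
E
python3 - <<'E'
from h import *
a=snap('top','t0');b=snap('side','s0')
s=get_state();print({k:np.round(v,3) for k,v in s.items()}, R.from_rotvec(s['tool_rot']).as_matrix().round(2),ctrl.pinch_z)
for n in('top','side'):
    K,M,t=cam(n);print(n,(-M.T@t).round(3),M[2].round(2),K[0,0])
E
```

```text
pics
{'time': np.float64(0.1), 'joint_positions': array([ 1.273,  0.322, -0.07 ,  1.452,  0.023,  1.371, -0.057]), 'qd': array([ 0.001, -0.002,  0.   , -0.002, -0.   ,  0.   ,  0.   ]), 'joint_torque': array([ 0.0000e+00, -4.9257e+01, -4.0600e-01, -3.1340e+01, -6.4000e-02,
        4.0000e-02,  0.0000e+00]), 'position': array([ 0.199, -0.618,  0.222]), 'tool_rot': array([ 2.054,  0.325, -2.054]), 'ft_force': array([-0.432,  0.174,  0.397]), 'torque': array([-0.008,  0.05 , -0.005]), 'grip_width': np.float64(0.999)} [[-0.    0.31 -0.95]
 [ 0.   -0.95 -0.31]
 [-1.   -0.    0.  ]] 0.0187
top [0.375 0.01  1.399] [ 0.13 -0.03 -0.99] 511.77419975698854
side [0.07  0.694 0.577] [ 0.49 -0.71 -0.51] 369.9343875698174
```

View pics/t0.png

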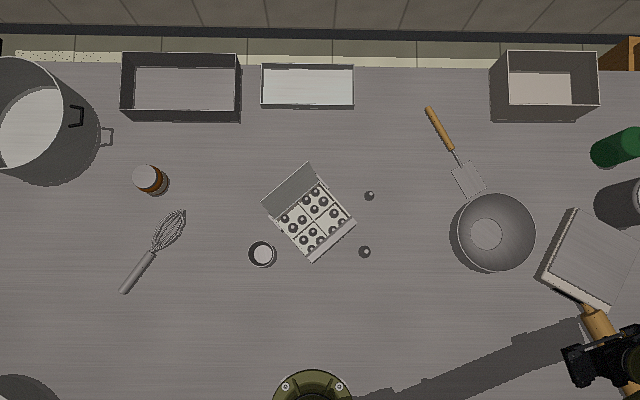

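View pics/s0.png

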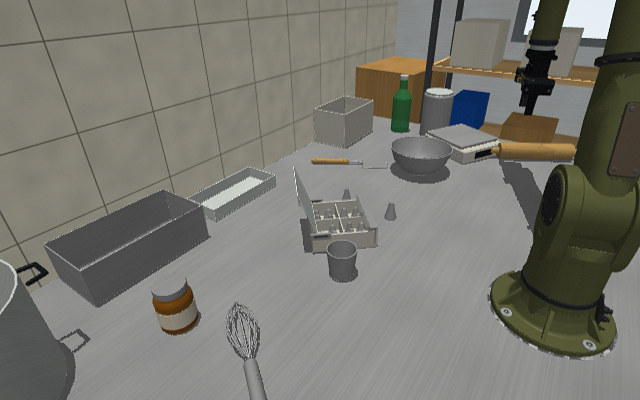

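```bash
python3 - <<'E'
from h import *
W=np.load('pics/t0.npy'); S=np.load('pics/s0.npy')
for n,(u,v) in dict(fl=(262,202),ft=(308,163),hingeR=(324,181),hl=(269,207),lipR=(356,222),lipL=(312,262),na=(364,252),nb=(369,196),cup=(262,254)).items(): print(n,W[v,u].round(3))
reg=W[155:270,255:362].reshape(-1,3); reg=reg[(reg[:,2]>.04)]
lo=reg[(reg[:,2]<.067)]; 
r=cv2.minAreaRect(lo[:,:2].astype(np.float32)*1000);print(r,cv2.boxPoints(r))
fl=reg[reg[:,2]>.075]; c=fl.mean(0); n=np.linalg.svd(fl-c)[2][2]; print('flap',len(fl),c,n,fl[:,2].max())
print(fl[fl[:,2]>.14].mean(0), fl[fl[:,2]>fl[:,2].max()-.01].mean(0))
im=cv2.imread('pics/t0.png')[150:275,245:385]; cv2.imwrite('pics/t0c.png',cv2.resize(im,None,fx=5,fy=4.5,interpolation=cv2.INTER_CUBIC) if 0 else cv2.resize(im,None,fx=4.5,fy=4.5))
E
```

```text
fl [0.532 0.127 0.16 ]
ft [0.631 0.016 0.159]
hingeR [ 0.613 -0.028  0.   ]
hl [0.526 0.113 0.115]
lipR [ 0.495 -0.112  0.057]
lipL [0.39  0.003 0.033]
na [ 0.417 -0.134  0.044]
nb [ 0.568 -0.149  0.033]
cup [0.411 0.138 0.003]
((468.2691345214844, 41.11273193359375), (167.76593017578125, 278.8551330566406), 41.75235366821289) [[ 312.84338     89.27118  ]
 [ 498.53644   -118.76312  ]
 [ 623.6949      -7.0457153]
 [ 438.00183    200.98859  ]]
flap 1215 [0.57170841 0.06364998 0.12381996] [ 0.69449153  0.6237601  -0.35861517] 0.17144110978859417
[0.58044804 0.07183694 0.15508102] [0.58337284 0.07433364 0.16488339]
```

View pics/t0c.png

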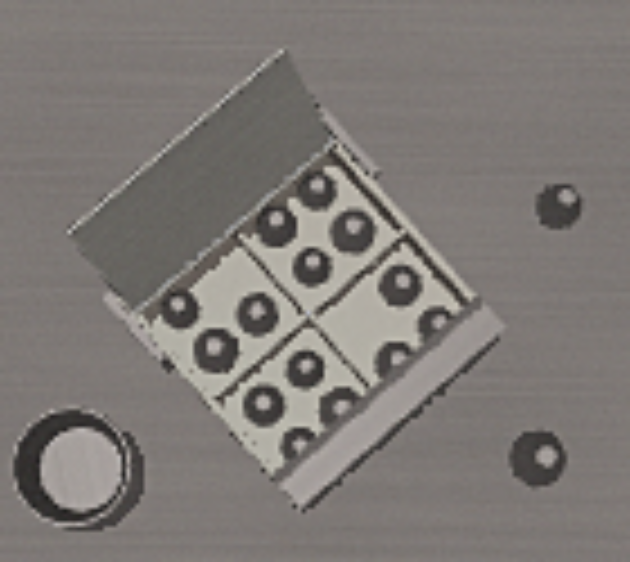

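```bash
cat >> h.py <<'E'
def ray(n,u,v,z):
    K,M,t=cam(n); C=-M.T@t; d=M.T@np.linalg.solve(K,[u,v,1.]); return C+d*(z-C[2])/d[2]
E
python3 - <<'E'
from h import *
P=[ray('top',357.2,222.2,.0605)[:2],ray('top',312.1,263.3,.0605)[:2],ray('top',350.6,216.2,.065)[:2],ray('top',306.1,256.2,.065)[:2]]
print(np.round(P,3))
d=P[1]-P[0];print('lip len',np.linalg.norm(d)); d2=P[3]-P[2]; print(np.linalg.norm(d2),np.degrees(np.arctan2(*d[::-1]))-90,np.degrees(np.arctan2(*d2[::-1]))-90)
W=np.load('pics/t0.npy');reg=W[155:270,255:362].reshape(-1,3);fl=reg[reg[:,2]>.075]
c=fl.mean(0); n=np.linalg.svd(fl-c)[2][2]
yaw=np.arctan2(n[1],n[0]); ex=np.array([np.cos(yaw),np.sin(yaw)]);ey=np.array([-ex[1],ex[0]])
print('yaw',np.degrees(yaw),'theta',np.arctan2(n[0]*ex[0]+n[1]*ex[1],n[2]))
print('lip ex,ey',[(p@ex,p@ey) for p in P])
# flap plane at z=.052 
xh=(c[:2]@ex)+(c[2]-.052)*n[2]/np.hypot(*n[:2]); print('hinge x along ex',xh, 'y range',np.percentile(fl[:,:2]@ey,[1,99]))
E
```

```text
[[ 0.494 -0.114]
 [ 0.386  0.003]
 [ 0.509 -0.097]
 [ 0.404  0.019]]
lip len 0.15952865717451647
0.15611542766861916 42.564540124297906 42.28611138976294
yaw 41.92871234454208 theta 1.9375802971444487
lip ex,ey [(np.float64(0.29105120508252535), np.float64(-0.41522789183239645)), (np.float64(0.2892809059283895), np.float64(-0.2557090575186726)), (np.float64(0.3142221789951828), np.float64(-0.4122178874215145)), (np.float64(0.3132483700439163), np.float64(-0.2561054969706528))]
hinge x along ex 0.4402781270104089 y range [-0.41190363 -0.25902388]
```

jog_arm:
  claw: [0, 0, 0]
  xyz:
    - [0, -50, 0]
    - [0, -100, 0]
    - [0, -150, 0]
  roll: [-8, -16, -24]

```text
time: 0.4
position: [0.1528, -0.474, 0.2205]
tool_rot: [1.793, 0.696, -1.793]
ft_force: [-0.3, 1.0, 1.3]
grip_width: 0.808
```

```bash
cat >> h.py <<'E'
O=np.array([.500,-.001]); YAW=np.radians(42.0)
EX=np.array([np.cos(YAW),np.sin(YAW)]);EY=np.array([-EX[1],EX[0]])
def go(x,y,z):  # case-frame target mm -> tool deltas, roll
    s=get_state(); M=R.from_rotvec(s['tool_rot']).as_matrix()
    p=s['position']; print('case pos',(1000*np.array([(p[:2]-O)@EX,(p[:2]-O)@EY,p[2]])).round(1))
    T=np.r_[O+EX*x/1e3+EY*y/1e3,z/1e3]
    a=np.degrees(np.arctan2(*(-EY)[::-1])-np.arctan2(M[1,1],M[0,1]))
    print('tool delta',(1000*M.T@(T-p)).round(1),'roll',-a, 'q',s['joint_positions'].round(2),'F',s['ft_force'].round(1),s['time'])
E
python3 -c "
from h import *
go(150,0,222)
go(40,-150,222)"
```

```text
case pos [-574.5 -119.1  220.5]
tool delta [ 1.000e-01 -1.166e+02 -7.249e+02] roll 0.20029606995212756 q [ 1.33  0.01 -0.12  1.82  0.    1.32  0.37] F [-0.3  1.   1.3] 0.4
case pos [-574.5 -119.1  220.5]
tool delta [-6.000e-01  3.300e+01 -6.144e+02] roll 0.20029606995212756 q [ 1.33  0.01 -0.12  1.82  0.    1.32  0.37] F [-0.3  1.   1.3] 0.4
```

jog_arm:
  claw: [0, 0, 0, 0, 0]
  xyz:
    - [0, 20, -45]
    - [0, 40, -90]
    - [0, 50, -140]
    - [0, 50, -190]
    - [0, 50, -240]
  roll: [0, 0, 0, 0, 0]

```text
time: 0.9
position: [0.3645, -0.3489, 0.2204]
tool_rot: [1.794, 0.696, -1.794]
ft_force: [-0.5, -0.1, -0.3]
grip_width: 0.356
```

```bash
python3 -c "
from h import *
go(150,0,222)"
```

```text
case pos [-333.4 -167.9  220.4]
tool delta [-2.000e-01 -1.663e+02 -4.840e+02] roll 0.1845923837688358 q [ 1.07  0.03 -0.36  1.79  0.01  1.32 -0.13] F [-0.5 -0.1 -0.3] 0.9
```

jog_arm:
  claw: [0, 0, 0, 0, 0]
  xyz:
    - [0, 0, -50]
    - [0, -10, -100]
    - [0, -20, -150]
    - [0, -35, -195]
    - [0, -55, -240]
  roll: [0, 0, 0, 0, 0]

```text
time: 1.4
position: [0.506, -0.1457, 0.2207]
tool_rot: [1.794, 0.696, -1.794]
ft_force: [1.0, -0.8, 0.2]
grip_width: 0.013
```

jog_arm:
  claw: [0, 0, 0, 0, 0]
  xyz:
    - [0, -20, -45]
    - [0, -40, -90]
    - [0, -60, -135]
    - [0, -85, -180]
    - [0, -110, -225]
  roll: [0, 0, 0, 0, 0]

```text
time: 1.9
position: [0.5983, 0.0856, 0.2212]
tool_rot: [1.794, 0.695, -1.795]
ft_force: [-0.2, -0.4, 0.5]
grip_width: 0.005
```

```bash
python3 -c "
from h import *
go(150,0,142)"
```

```text
case pos [131.   -1.4 221.2]
tool delta [ 79.2  -1.1 -18.9] roll 0.12173288093865832 q [ 0.43  0.31 -0.75  1.55  0.21  1.37 -1.17] F [-0.2 -0.4  0.5] 1.9
```

jog_arm:
  claw: [0, 0, 0, 0]
  xyz:
    - [0, -1, -20]
    - [30, -1, -20]
    - [60, -1, -20]
    - [80, -1, -20]
  roll: [0, 0, 0, 0]

```text
time: 2.3
position: [0.611, 0.1, 0.1384]
tool_rot: [1.791, 0.696, -1.798]
ft_force: [-0.5, -0.1, -0.0]
grip_width: 0.004
```

```bash
python3 -c "
from h import *
snap('side','s1')
go(70,0,142)
cv2.imwrite('pics/s1c.png',cv2.resize(cv2.imread('pics/s1.png')[80:300,220:460],None,fx=2.5,fy=2.5))"
```

```text
case pos [148.3   1.4 135.3]
tool delta [-6.3  1.2 78.3] roll 0.1394692662283523 q [ 0.38  0.4  -0.73  1.62  0.27  1.24 -1.24] F [-2.1 -0.  -3.1] 2.35
```

View pics/s1c.png

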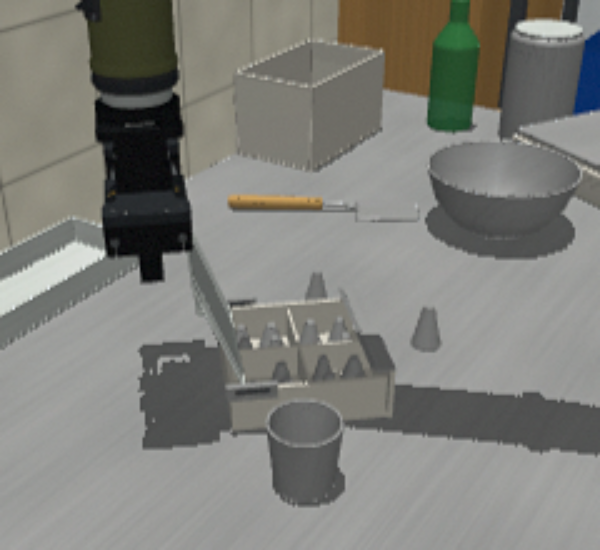

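jog_arm:
  claw: [0, 0, 0, 0, 0]
  xyz:
    - [-5, 1, 15]
    - [-5, 1, 30]
    - [-5, 1, 45]
    - [-5, 1, 57]
    - [-5, 1, 68]
  roll: [0, 0, 0, 0, 0]

```text
time: 2.85
position: [0.5594, 0.0527, 0.1412]
tool_rot: [1.788, 0.698, -1.802]
ft_force: [1.4, 1.4, 1.1]
grip_width: 0.006
```

```bash
python3 -c "
from h import *
snap('side','s2')
go(58,0,140);go(31,0,140);go(7,0,128)
cv2.imwrite('pics/s2c.png',cv2.resize(cv2.imread('pics/s2.png')[80:300,220:460],None,fx=2.5,fy=2.5))"
```

```text
case pos [ 78.1  -0.2 140.9]
tool delta [ 1.1 -0.3 20.1] roll 0.0715135179623549 q [ 0.51  0.27 -0.74  1.75  0.19  1.2  -1.12] F [-1.   0.1  0.4] 2.9
case pos [ 78.1  -0.2 140.9]
tool delta [ 1.3 -0.3 47.1] roll 0.0715135179623549 q [ 0.51  0.27 -0.74  1.75  0.19  1.2  -1.12] F [-1.   0.1  0.4] 2.9
case pos [ 78.1  -0.2 140.9]
tool delta [13.4 -0.2 71. ] roll 0.0715135179623549 q [ 0.51  0.27 -0.74  1.75  0.19  1.2  -1.12] F [-1.   0.1  0.4] 2.9
```

View pics/s2c.png

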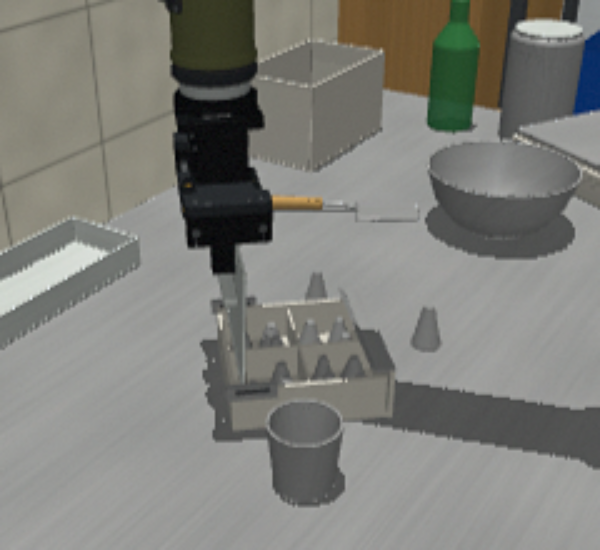

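The flap now stands about upright (edge at crop (240,245), hinge at (240,385)), with the fingertips behind it at (222,270). The case hasn't moved.

jog_arm:
  claw: [0, 0, 0, 0, 0]
  xyz:
    - [1, 0, 10]
    - [1, 0, 20]
    - [1, 0, 34]
    - [1, 0, 47]
    - [6, 0, 59]
  roll: [0, 0, 0, 0, 0]

```text
time: 3.4
position: [0.5138, 0.0106, 0.1357]
tool_rot: [1.787, 0.694, -1.804]
ft_force: [1.5, 0.6, -0.2]
grip_width: 0.005
```

```bash
python3 -c "
from h import *
go(7,0,128);go(-12,0,107);go(-23,0,82)"
```

```text
case pos [ 18.   -0.7 135.7]
tool delta [ 7.8 -0.6 11. ] roll 0.04283443981341282 q [ 0.61  0.16 -0.73  1.87  0.11  1.17 -1.  ] F [ 1.5  0.6 -0.2] 3.4
case pos [ 18.   -0.7 135.7]
tool delta [28.9 -0.5 29.9] roll 0.04283443981341282 q [ 0.61  0.16 -0.73  1.87  0.11  1.17 -1.  ] F [ 1.5  0.6 -0.2] 3.4
case pos [ 18.   -0.7 135.7]
tool delta [54.  -0.3 40.7] roll 0.04283443981341282 q [ 0.61  0.16 -0.73  1.87  0.11  1.17 -1.  ] F [ 1.5  0.6 -0.2] 3.4
```

jog_arm:
  claw: [0, 0, 0, 0, 0]
  xyz:
    - [8, 0, 11]
    - [19, 0, 21]
    - [29, 0, 30]
    - [42, 0, 36]
    - [54, 0, 41]
  roll: [0, 0, 0, 0, 0]

```text
time: 3.9
position: [0.4821, -0.0173, 0.0806]
tool_rot: [1.786, 0.694, -1.804]
ft_force: [-0.1, 0.1, 0.4]
grip_width: 0.008
```

```bash
python3 -c "
from h import *
snap('side','s3')
go(-27,0,63);go(-28,0,53)
cv2.imwrite('pics/s3c.png',cv2.resize(cv2.imread('pics/s3.png')[80:300,220:460],None,fx=2.5,fy=2.5))"
```

```text
case pos [-25.9   0.9  78.7]
tool delta [15.7  1.   0.9] roll 0.01027166280997123 q [ 0.65  0.15 -0.71  2.    0.11  1.05 -0.95] F [-1.1 -0.  -0.6] 3.95
case pos [-25.9   0.9  78.7]
tool delta [25.7  1.1  1.8] roll 0.01027166280997123 q [ 0.65  0.15 -0.71  2.    0.11  1.05 -0.95] F [-1.1 -0.  -0.6] 3.95
```

View pics/s3c.png

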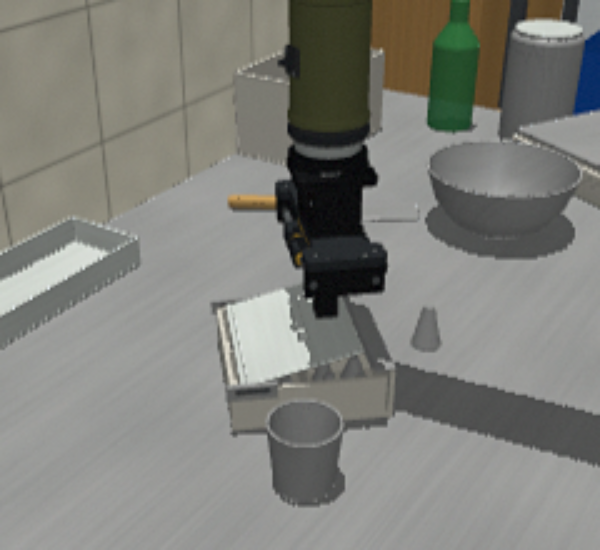

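The flap is nearly down: its free edge ends at crop (360,355), just short of the lip, and the tip is on it at (325,310). Next I press it flat.

jog_arm:
  claw: [0, 0, 0, 0, 0]
  xyz:
    - [8, 0, 1]
    - [16, 0, 1]
    - [22, 0, 1]
    - [26, 0, 1]
    - [27, 0, 1]
  roll: [0, 0, 0, 0, 0]

```text
time: 4.45
position: [0.479, -0.0181, 0.0533]
tool_rot: [1.782, 0.696, -1.81]
ft_force: [-9.2, -0.2, 22.6]
grip_width: 0.006
```

```bash
python3 -c "
from h import *
go(-28,0,53)"
```

```text
case pos [-27.    1.4  53.3]
tool delta [0.3 1.4 1. ] roll 0.02631495089991451 q [ 0.64  0.19 -0.7   2.02  0.15  1.   -0.97] F [-9.2 -0.2 22.6] 4.45
```

jog_arm:
  claw: [0, 0, 0, 0, 0]
  xyz:
    - [-15, 0, 0]
    - [-37, 0, 0]
    - [-37, 0, -25]
    - [-37, 0, -53]
    - [-37, 0, -53]
  roll: [0, 0, 0, 0, 0]

```text
time: 4.95
position: [0.5215, 0.0209, 0.0903]
tool_rot: [1.783, 0.701, -1.804]
ft_force: [-0.5, 0.6, -0.3]
grip_width: 0.002
```

```bash
python3 -c "
from h import *
snap('top','t4');snap('side','s4')
go(26,0,58)
a=cv2.resize(cv2.imread('pics/s4.png')[140:270,270:400],(500,500));b=cv2.resize(cv2.imread('pics/t4.png')[150:275,235:385],(300,250))
c=np.zeros((500,800,3),np.uint8);c[:,:500]=a;c[:250,500:]=b
cv2.imwrite('pics/s4c.png',c)"
```

```text
case pos [26.8  1.5 89.3]
tool delta [31.3  1.9  0.4] roll 0.11761550546585094 q [ 0.57  0.24 -0.73  1.9   0.17  1.09 -1.06] F [-0.7 -0.5 -0.5] 5.05
```

View pics/s4c.png

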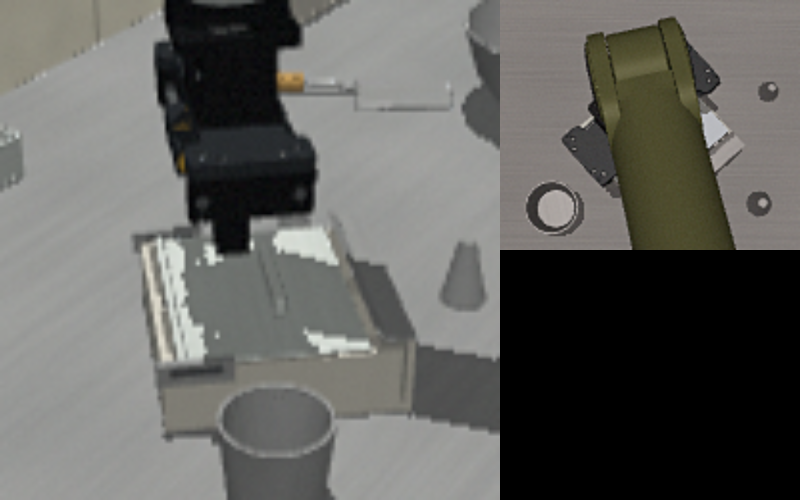

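The flap lies flat, its edge just short of the lip, at (375,350) in the crop. The rib is at (272,285) and the tip is above and behind it at (232,245). I'll lower behind the rib and push.

jog_arm:
  claw: [0, 0, 0, 0, 0]
  xyz:
    - [16, 1, 0]
    - [31, 1, 0]
    - [31, 1, 6]
    - [31, 1, 12]
    - [31, 1, 18]
  roll: [0, 0, 0, 0, 0]

```text
time: 5.55
position: [0.5058, 0.0058, 0.0587]
tool_rot: [1.782, 0.699, -1.808]
ft_force: [2.5, 2.5, -3.0]
grip_width: 0.005
```

jog_arm:
  claw: [0, 0, 0, 0]
  xyz:
    - [0, 0, 4]
    - [0, 0, 8]
    - [0, 0, 12]
    - [0, 0, 14]
  roll: [0, 0, 0, 0]

```text
time: 5.95
position: [0.4965, -0.0029, 0.0594]
tool_rot: [1.786, 0.699, -1.805]
ft_force: [6.4, 6.2, -3.2]
grip_width: 0.001
```

```bash
python3 -c "
from h import *
go(-8,0,57)"
```

```text
case pos [-3.9  1.  59.4]
tool delta [2.4 1.  4.1] roll 0.10957591544580217 q [ 0.62  0.22 -0.72  1.98  0.17  1.01 -1.02] F [ 6.4  6.2 -3.2] 5.95
```

jog_arm:
  claw: [0, 0, 0]
  xyz:
    - [1, 0, 2]
    - [1, 0, 4]
    - [1, 0, 5]
  roll: [0, 0, 0]

```text
time: 6.25
position: [0.4951, -0.0042, 0.0594]
tool_rot: [1.791, 0.7, -1.799]
ft_force: [6.2, 7.4, -3.9]
grip_width: 0.009
```

```bash
python3 -c "
from h import *
snap('side','s5')
go(-8,0,57)
cv2.imwrite('pics/s5c.png',np.hstack([cv2.resize(cv2.imread('pics/%s.png'%n)[140:270,270:400],(400,400)) for n in ('s4','s5')]))"
```

```text
case pos [-6.   0.8 59.3]
tool delta [2.3 0.8 2. ] roll 0.16354303505116757 q [ 0.63  0.21 -0.72  1.99  0.16  1.01 -1.  ] F [ 6.   5.3 -3.3] 6.3
```

View pics/s5c.png

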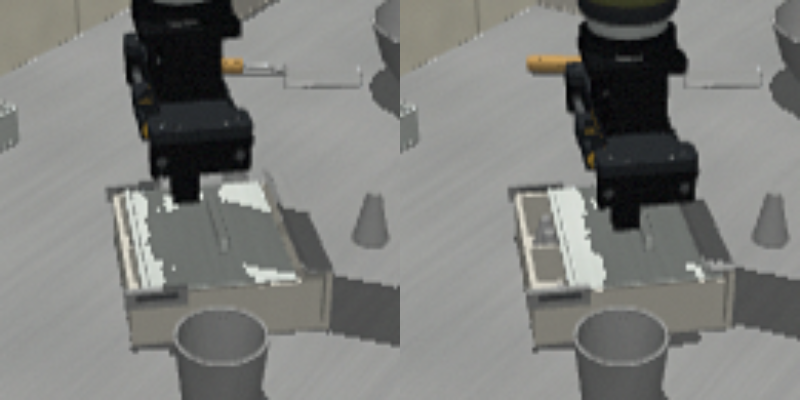

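```bash
python3 -c "
from h import *
for f in ('s4','s5'):
    W=np.load('pics/%s.npy'%f); p=W.reshape(-1,3); x=(p[:,:2]-O)@EX*1e3; y=(p[:,:2]-O)@EY*1e3; z=p[:,2]*1e3
    m=(abs(x)<110)&(y>40)&(y<65)&(z>3)
    print(f,[(b,round(float(np.median(z[m&(x>=b)&(x<b+4)])),1)) for b in range(-96,96,4) if (m&(x>=b)&(x<b+4)).sum()>2])
    m=(abs(y)<28)&(y>18)&(z>61)&(z<69)&(x<40)&(x>-40);print('rib x',np.percentile(x[m],[5,50,95]) if m.any() else None)
    m=(abs(x)<60)&(y>60)&(z>10)&(z<40)&(y<100);print('side wall y',np.median(y[m]))
"
```

```text
s4 [(-80, 59.5), (-76, 60.0), (-72, 60.0), (-68, 60.2), (-64, 60.5), (-60, 64.0), (-56, 64.2), (-52, 461.9), (-48, 55.2), (-44, 463.3), (-40, 463.9), (-36, 467.4), (-32, 466.7), (-28, 468.4), (-24, 468.4), (-20, 471.8), (-16, 523.4), (-12, 518.7), (-8, 508.8), (-4, 479.2), (0, 476.6), (4, 474.6), (8, 450.4), (12, 451.0), (16, 463.6), (20, 447.5), (24, 445.7), (28, 445.2), (32, 452.8), (36, 439.0), (40, 438.8), (44, 435.4), (48, 425.4), (52, 260.0), (56, 251.7), (60, 251.3), (64, 152.3), (68, 53.0), (72, 52.2), (76, 49.6), (80, 48.3)]
rib x [-2.67075173 -0.03582233  3.86826289]
side wall y 78.67476969992383
s5 [(-96, 450.3), (-92, 447.4), (-88, 492.6), (-84, 442.7), (-80, 438.5), (-76, 439.9), (-72, 439.6), (-68, 439.1), (-64, 438.8), (-60, 435.6), (-56, 440.2), (-52, 502.8), (-48, 500.1), (-44, 495.7), (-40, 485.9), (-36, 466.7), (-32, 449.6), (-28, 429.4), (-24, 426.5), (-20, 426.1), (-16, 421.7), (-12, 429.8), (-8, 416.8), (-4, 412.3), (0, 415.0), (4, 413.2), (8, 401.5), (12, 220.6), (16, 180.2), (20, 54.1), (24, 181.8), (28, 219.6), (32, 53.0), (36, 53.2), (40, 53.4), (44, 52.2), (48, 54.5), (76, 49.5), (80, 46.0)]
rib x [-23.39932726 -19.46890025 -16.50030644]
side wall y 78.41257364731652
```

jog_arm:
  claw: [0, 0, 0, 0]
  xyz:
    - [0, 0, 2]
    - [0, 0, 4]
    - [0, 0, 5]
    - [0, 0, 5]
  roll: [0, 0, 0, 0]

```text
time: 6.7
position: [0.4934, -0.006, 0.0602]
tool_rot: [1.796, 0.701, -1.794]
ft_force: [5.4, 5.2, -3.0]
grip_width: 0.004
```

jog_arm:
  claw: [0, 0, 0, 0, 0]
  xyz:
    - [0, 0, -6]
    - [-20, 0, -8]
    - [-60, 0, -8]
    - [-110, 0, -8]
    - [-150, 0, -8]
  roll: [0, 0, 0, 0, 0]

```text
time: 7.2
position: [0.4994, -0.0028, 0.2128]
tool_rot: [1.795, 0.699, -1.794]
ft_force: [1.0, 0.7, 0.5]
grip_width: 0.007
```

jog_arm:
  claw: [0, 0, 0, 0, 0]
  xyz:
    - [0, 45, 0]
    - [0, 90, 0]
    - [0, 140, 0]
    - [0, 190, 0]
    - [0, 240, 0]
  roll: [0, 0, 0, 0, 0]

```text
time: 7.7
position: [0.6607, -0.1836, 0.2109]
tool_rot: [1.793, 0.697, -1.797]
ft_force: [1.0, 0.2, 1.1]
grip_width: 0.004
```

```bash
python3 -c "
from h import *
snap('side','s6');snap('top','t6'); go(0,0,200)
for f in ('s4','s6','t6'):
    p=np.load('pics/%s.npy'%f).reshape(-1,3); x=(p[:,:2]-O)@EX*1e3; y=(p[:,:2]-O)@EY*1e3; z=p[:,2]*1e3
    m=(abs(y)<30)&(y>18)&(z>61)&(z<69)&(x<40)&(x>-40);print(f,'rib x',np.percentile(x[m],[5,50,95]))
    m=(y>30)&(y<75)&(x<-40)&(x>-110)&(z>58)&(z<68);print('lip x',np.percentile(x[m],[3,50,97]),z[m].mean())
    m=(abs(y)<60)&(x>-50)&(x<42)&(z>45)&(z<58); A=np.c_[x[m],y[m],np.ones(m.sum())]; c=np.linalg.lstsq(A,z[m],rcond=None)[0]; print('plane',c.round(4))
a=cv2.resize(cv2.imread('pics/s6.png')[140:270,270:400],(400,400));b=cv2.resize(cv2.imread('pics/t6.png')[150:275,250:375],(400,400))
cv2.imwrite('pics/s6c.png',np.hstack([a,b]))"
```

```text
case pos [  -6.7 -248.2  206.9]
tool delta [   8.9 -248.2   -5. ] roll -0.39161120620669276 q [ 0.67  0.48 -0.61  1.34  0.27  1.41 -0.78] F [-0.4  0.1 -0.5] 7.8
s4 rib x [-2.67075173 -0.03582233  3.86826289]
lip x [-79.2792335  -67.04057649 -55.36333014] 60.51916635839446
plane [3.10000e-03 1.20000e-03 5.28057e+01]
s6 rib x [-25.71466723 -22.44430243 -19.40424829]
lip x [-83.84236531 -71.90513506 -59.73592614] 60.38084422257683
plane [-1.33000e-02  2.00000e-03  5.34245e+01]
t6 rib x [-25.80437254 -23.01720156 -19.1766537 ]
lip x [-82.70300493 -69.67825493 -58.86929913] 61.48789917758345
plane [-9.10000e-03  1.50000e-03  5.32163e+01]
```

View pics/s6c.png

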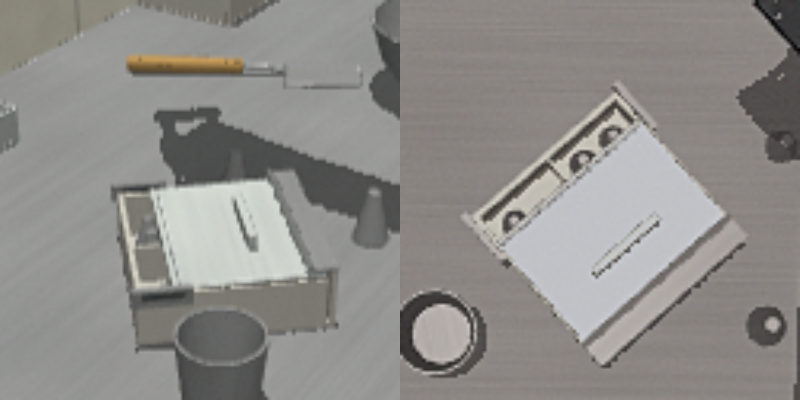

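```bash
python3 -c "
from h import *
f=lambda u,v,z:(ray('top',u,v,z)[:2]-O)@EX*1e3
rib=f(321.1,226.6,.0675);lo=f(336.1,244.4,.0605);li=f(329.2,236.7,.065)
print(rib,lo,li,'slide from outer',-(rib-lo)+79,'from flare',-(rib-li)+58)
b=[f(357.2,222.2,.0605),f(312.1,263.3,.0605)];print('lip outer at start',b)"
```

```text
-26.442420209624867 -86.87417312481065 -60.02749709052559 slide from outer 18.568247084814217 from flare 24.41492311909927
lip outer at start [np.float64(-80.36893052663906), np.float64(-81.94075434154686)]
```

Forces suggest it is home: about 3.5 N while sliding, then about 9 N with the case creeping. The slide estimate is loose though, so I'll take one sharper measurement.

```bash
python3 -c "
from h import *
K,M,t=cam('top'); im=cv2.imread('pics/t6.png'); im0=cv2.imread('pics/t0.png')
def rect(im,z,y0,y1,s=4):
    xs=np.arange(-100,100,1/s); ys=np.arange(y0,y1,1/s); X,Y=np.meshgrid(xs,ys)
    P=np.concatenate([O+X[...,None]/1e3*EX+Y[...,None]/1e3*EY,np.full(X.shape+(1,),z)],-1)
    q=(P@M.T+t)@K.T; q=(q/q[...,2:]).astype(np.float32)
    return cv2.remap(im,q[...,0],q[...,1],cv2.INTER_LINEAR)
c=[rect(im,.0675,-15,15),rect(im,.065,-15,15),rect(im,.0605,40,70),rect(im,.05,-15,15),rect(im0,.0605,40,70)]
for a in c:
    for i in range(0,800,40): a[:6,i]=(0,0,255)
cv2.imwrite('pics/r.png',np.vstack(c))"
```

```text
(no output)
```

View pics/r.png

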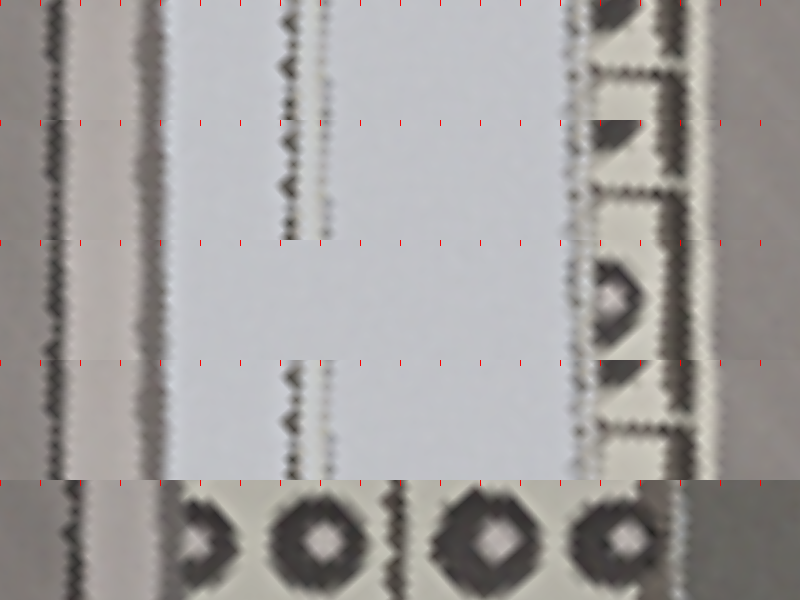

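```bash
python3 -c "
from bench import *
print(order.close_job())"
```

```text
the job is handed in; nothing more can be done
None
```

I folded the flap flat from behind with the closed fingertips, then pushed it forward by its thumb rib until it stopped. I moved the hand clear, about 25 cm to the side and 21 cm up, and handed the job in at about 8 s. No verdict was reported.

**Last checks:**
- **Fold:** the flap lies flat, with a measured tilt of about 0.01 rad against the 0.05 limit.
- **Slide:** about 21 mm of 22 in the corrected top view. Cruder estimates ranged from 18 to 24 mm because I was unsure which lip edge I was seeing. The push force agrees with the flap having reached its stop: about 3.5 N while it slid, then about 9 N.
- **Case:** it crept about 4–5 mm after the flap reached the stop (limit 40 mm) and looks level.
- **Surroundings:** the cup and both nozzles look undisturbed in the last crop. I did not measure them or the bowl, jar, spatula and whisk again, but nothing was touched on the way.

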